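# Pump up the rock-wetting sprayer

## Robot

A 6-joint arm with a two-finger parallel gripper is mounted at the origin on the work surface. World frame = base frame: x ahead of the robot, y to its left, z up, the work surface at z = 0. Lengths are in m, angles in degrees, forces in N, time in s.
With the tool pointing down it reaches from about 0.375 to 0.9 m from the base axis. Payload 3.1 kg.
Tool frame: the origin (TCP) lies on the centre line of the jaws, within the pads' length; the fingertips stand 17 mm ahead of it and the grasp point (between the pads) lies 2 mm behind it; y points along the fingers, x is the direction in which the jaws open and shut, and the axes are right-handed (so a half turn about y gives the same grasp; the last joint's range is limited). The gripper opens to 87 mm and grips with 3 to 60 N. Pads are 19 mm wide; open, the fingers measure 117 mm over their backs; the gripper's body (75 mm by 190 mm) begins 51 mm behind the grasp point.
Start: joints at [-81.618, 30.224, 82.088, -0, 67.689, -10.227], TCP at [0.199, -0.592, 0.24] pointing down, gripper open.
Joint ranges: [-176.69, 176.69], [-43.24, 126.21], [12.49, 139.97], [-82, 262], [0, 151.66], [-163.58, 163.58]. Speed limits (degrees/s): [159.86, 159.86, 180, 180, 180, 180].

## Interface

Orientations are given as a 3x3 rotation matrix whose columns are the frame's x, y, z axes.
In Python, from rig import read_state, capture, camera_info, hand_in, trace, tip_of gives the robot as it stands.
- The arm moves only by the tool jog_arm, never from a script. Its argument "steps" is a list of rows, each an object with "fingers": the opening in per cent of the stroke, from 0 (shut) to 100 (fully open); "delta_pos": the shift along the world's x, y, z in mm, a list of three; "turn": the turn about the world's z in degrees. A call has 1 to 20 rows; each row is the pose to reach, as a shift and turn from the pose commanded when the call began; what a row does not reach only later rows make up. A row lasts 1/12 s, in which the tool goes at most 41.7 mm and 7.16 degrees, less where a joint would pass 70% of its speed; a pose out of reach is approached as far as the arm can. A call with a gripper value outside its range is refused whole. The fingers move at their own pace and stop on an object; the grip force is fixed at half the most. Time passes only in rows, so rows that repeat a pose let the fingers close. It gives the time, the measured TCP pose, the force and the opening at its end, in the units of the state.
- read_state(): the state, without advancing time (a new reading comes with each control period).
- capture(name): name is "side" or "top"; returns the picture (420x560x3 uint8, red, green, blue); there is no depth.
- camera_info(name): a dict with "fov_y" (degrees; the focal length in pixels is half the picture's height over the tangent of half this angle, whatever the lens; pixels are square), "cx", "cy" (the principal point, pixels), "view" (4x4, takes a point from world to camera coordinates). Camera axes: x right, y down, z forward; pixel columns grow to the right and rows downward; lengths in m; the calibration is good to about 2 mm. A picture is of the moment at which its call begins. camera_info takes no time and is no camera call.
- hand_in(): hands the job in, once; it reports no verdict.
Trained networks look in the newest picture that a camera, given by its name, has taken for a name from the list of things; names that differ only in an ending like _2 or _b are one class to them, and where a whole thing is asked for, a point or a joint stands for the part that bears it (a point fixed in the world has none). Each returns a list of dicts, best first, with "confidence" (0 to 1); they miss things now and then, are a little off and sometimes report something else, mostly with a low value. They report only what shows in the picture. A call takes as long as a camera call.
- trace(target, camera): "mask" (420x560 bool, what is visible of it).
- tip_of(target, camera): "position" ([x, y, z] in m, in world coordinates, good to about 4 mm: a listed point, or the origin of a listed thing).
The state is a dict: "time_s": time; "joint_positions": joint angles; "qvel": joint speeds; "tau": joint torques, N m; "position": TCP position; "tcp_rot": TCP orientation; "force": force on the tool from outside, world axes, zero at the start; "moment": the same for the moment, N m; "opening": opening from 0.0 (shut) to 1.0 (fully open).
Only numpy, scipy, OpenCV 4.12 (cv2) and the standard library are available. Lean on these libraries where they do the work, as an engineer would, in place of code of your own. Each camera call takes 0.05 s, during which the arm holds its last target.

## Task

The sprayer that wets the rock specimens has lost its pressure: pump it up by pressing the plunger knob on its top all the way down and letting it come all the way up again, stroke after stroke, until the brass pressure pin beside the knob stands fully out, and finish with the plunger up. Only press the knob: leave the pin itself untouched, do not lift, tip or shove the sprayer, and leave everything else on the table where it is.

Things in the scene. Friction and masses are not known exactly. Their poses are not given: they have to be found in the camera images.
- sprayer: Hand pressure sprayer, loose, upright, 1.3 kg: white bottle 120 mm across, black collar, grey head, brass nozzle reaching 110 mm out along its own -y, carrying grip 101 mm out along +y. Origin: centre of its underside; z up along the pump axis; +x points to the pressure pin. Only the plunger knob (266 mm) and the pin (up to 231 mm) stand higher than 208 mm.
- knob_top (a point): Centre of the flat top of the plunger's grey mushroom knob (40 mm across, 13 mm thick rim on a short neck), on the sprayer's pump axis; 266 mm above the table with the plunger up, 236 mm with it fully down.
- plunger (a joint): How far the plunger is pressed down: 0 is up, 0.030 m is fully down on its stop. A return spring raises it when it is let go (about 0.2 s). It takes 6 N to start it and 13 N at the bottom, with up to 2 N more from the pin's drag, and more if pushed fast.
- pin_out (a joint): How far the pressure pin is out: 0 fully in, 0.030 m fully out. It starts between 0 and 0.012. Each full down stroke raises it about 5 mm (the first 1 to 7 mm); it stays there while the plunger rises. A stroke begun before the plunger is nearly up, or stopped short of the bottom, raises it less or not at all. Once it is fully out, further strokes change nothing.
- pin_top (a point): Top centre of the pressure pin: brass, 10 mm thick with a 14 mm round head, upright in a black cylinder 23 mm across with a steel rim, 50 mm from the pump axis on the sprayer's own +x side. 201 mm above the table fully in, 231 mm fully out. A thin dark ring on the stem clears the rim when it is half out, a wider one at the stem's foot when it is fully out.
- rock_tray: Loose shallow white tray, 200 x 150 mm, 28 mm high; origin centre of its underside.
- gneiss: Loose banded grey rock about 100 x 70 x 40 mm lying in the tray; origin centre of its underside.
- granite: Loose brownish rock about 95 x 80 x 55 mm; origin centre of its underside.
- basalt: Loose small dark grey rock about 65 x 60 x 40 mm; origin centre of its underside.
- sanitiser: Loose clear hand sanitiser bottle, 62 mm across, 158 mm high, with a white pump head; origin centre of its underside. Not the sprayer.
- wooden_box: Loose closed wooden box, 114 x 164 mm, 53 mm high; origin centre of its underside.
- wooden_bowl: Loose wooden bowl 170 mm across, 60 mm high, filled with sample bags; origin centre of its underside.
- loupe: Loose folding hand lens, about 26 x 78 mm, 16 mm high; origin on its underside.
- pressure_pin: The pressure pin as a body, moving with joint pin_out; origin on its axis at the underside of its head, 3 mm below point pin_top. Not to be touched.

How it is judged:
By the outcome, as a careful person would: the job done as asked, in the order asked, and still so for the second after the job is handed in, with the robot touching nothing.
It also fails if it takes over 53 s, if anything falls off the work surface, if the arm or the gripper's body presses on something with over 40 N, if the wrist force passes 120 N, or if a joint passes its speed limit or range.

## Working session

There is one attempt and no reset: what is moved stays moved. The work goes in short steps, Python scripts to look and compute and a tool call to move; the robot and the scene stay as the last step left them, time stands still between calls to the robot, and variables do not carry over. Pictures are saved under pics/ and viewed, and the job is handed in when it is done.

Besides the shell and the picture viewer there is one more tool, called after "Request:" in YAML: its name, and indented under it one key for each argument. jog_arm: Moves the arm, as the interface text tells. Its arguments: {"type":"object","properties":{"steps":{"type":"array","items":{"type":"object","properties":{"fingers":{"type":"number"},"delta_pos":{"type":"array","items":{"type":"number"}},"turn":{"type":"number"}}}}},"required":["steps"]}

```bash
mkdir -p pics; python3 - <<'E'
from rig import *
import cv2
s=read_state();print(s['time_s'],s['position'],s['tcp_rot'],s['force'],s['opening'])
for c in('top','side'):
    cv2.imwrite(f'pics/{c}0.png',capture(c)[:,:,::-1])
    for t in('knob_top','pin_top','sprayer'):
        print(c,t,[(d['position'],d['confidence']) for d in tip_of(t,c)][:2])
E
```

```text
0.0 [ 0.19937942 -0.59162452  0.2385733 ] [[ 3.19158774e-01 -3.32752584e-04  9.47701201e-01]
 [-9.47698953e-01  2.09428059e-03  3.19158752e-01]
 [-2.09095313e-03 -9.99997752e-01  3.53058749e-04]] [ 0.08323746  0.39321155 -0.71418339] 1.0000170154492158
top knob_top [([0.5318, 0.007, 0.2688], 0.74)]
top pin_top [([0.5793, 0.0025, 0.2059], 0.44)]
top sprayer [([0.5294, 0.0046, 0.0014], 0.64), ([0.5791, 0.0033, 0.195], 0.3)]
side knob_top [([0.4565, -0.2908, 0.0], 0.66), ([0.5313, 0.0129, 0.2691], 0.55)]
side pin_top [([0.726, 0.3374, -0.001], 0.71), ([0.5785, 0.004, 0.2043], 0.47)]
side sprayer [([0.529, 0.0104, -0.0047], 0.79)]
```

View pics/top0.png

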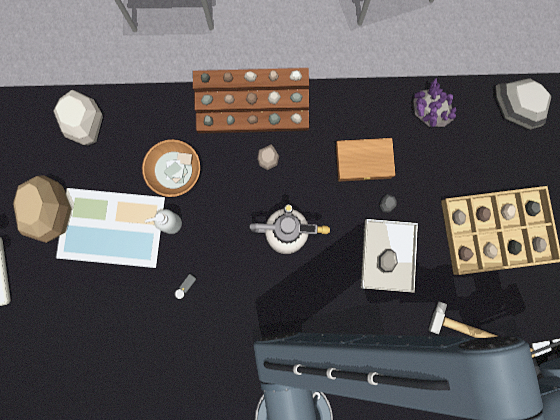

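View pics/side0.png

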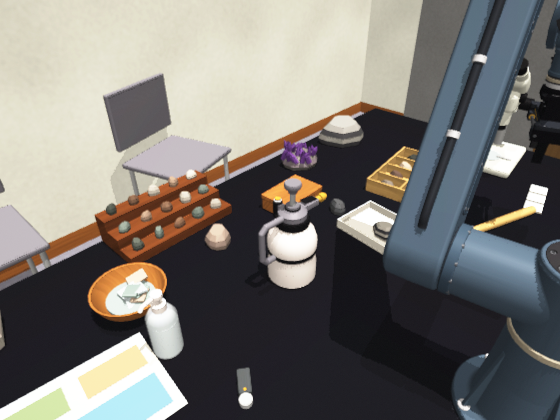

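Top view: the sprayer stands at about (288,228), with the knob at (288,225) and the pin at (289,208), on the far side (+x). The handle points left and the nozzle right. In the side view the knob is at about (293,185). I'll check the knob position from its mask before moving.

```bash
cat > h.py <<'E'
from rig import *
import numpy as np,cv2
def cam(c):
    i=camera_info(c);V=np.array(i['view']);return i,V,210/np.tan(np.radians(i['fov_y']/2))
def proj(c,p):
    i,V,f=cam(c);q=V[:3,:3]@np.array(p)+V[:3,3];return np.array([i['cx']+f*q[0]/q[2],i['cy']+f*q[1]/q[2]])
def ray(c,uv,z):
    i,V,f=cam(c);d=V[:3,:3].T@np.array([(uv[0]-i['cx'])/f,(uv[1]-i['cy'])/f,1]);o=-V[:3,:3].T@V[:3,3]
    return o+d*(z-o[2])/d[2]
E
python3 - <<'E'
from h import *
ims=[]
for c in('top','side'):
    im=capture(c)[:,:,::-1].copy()
    u=proj(c,[.5315,.010,.266]);v=proj(c,[.579,.004,.205]);print(c,u,v)
    x,y=int(u[0])-35,int(u[1])-35
    z=cv2.resize(im[y:y+70,x:x+70],(400*1,400),interpolation=cv2.INTER_CUBIC)
    for p in(u,v): cv2.circle(z,tuple(int(round(a)) for a in (p+.5-[x,y])*400/70),3,(0,0,255),-1)
    ims.append(z)
cv2.imwrite('pics/z.png',np.hstack(ims))
E
```

```text
top [286.64150722 222.43977026] [288.01686285 206.53131196]
side [290.81062418 182.61398844] [277.05452753 197.27438281]
```

View pics/z.png

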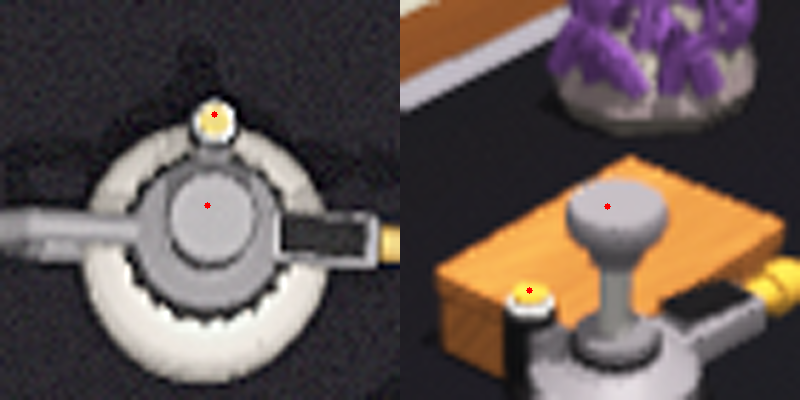

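The knob top's centre is at about (287.4,224.5) in the top view and (292.6,182.4) in the side view. I'll turn those into a position.

```bash
python3 - <<'E'
from h import *
print(ray('top',(287.4,224.5),.266),ray('side',(292.6,182.4),.266)); print(read_state()['position'])
E
```

```text
[0.52636571 0.00827773 0.266     ] [0.52924128 0.00668145 0.266     ]
[ 0.19946258 -0.59224505  0.23951722]
```

Request:
jog_arm:
  steps:
    - {"delta_pos": [0, 0, 40], "turn": 0, "fingers": 0}
    - {"delta_pos": [0, 0, 80], "turn": 0, "fingers": 0}
    - {"delta_pos": [16, 30, 100], "turn": 0, "fingers": 0}
    - {"delta_pos": [35, 64, 100], "turn": 0, "fingers": 0}
    - {"delta_pos": [54, 98, 100], "turn": 0, "fingers": 0}
    - {"delta_pos": [73, 133, 100], "turn": 0, "fingers": 0}
    - {"delta_pos": [92, 168, 100], "turn": 0, "fingers": 0}
    - {"delta_pos": [111, 202, 100], "turn": 0, "fingers": 0}
    - {"delta_pos": [130, 237, 100], "turn": 0, "fingers": 0}
    - {"delta_pos": [149, 271, 100], "turn": 0, "fingers": 0}
    - {"delta_pos": [168, 306, 100], "turn": 0, "fingers": 0}
    - {"delta_pos": [187, 341, 100], "turn": 0, "fingers": 0}
    - {"delta_pos": [206, 375, 100], "turn": 0, "fingers": 0}
    - {"delta_pos": [225, 410, 100], "turn": 0, "fingers": 0}
    - {"delta_pos": [244, 445, 100], "turn": 0, "fingers": 0}
    - {"delta_pos": [263, 479, 100], "turn": 0, "fingers": 0}
    - {"delta_pos": [282, 514, 100], "turn": 0, "fingers": 0}
    - {"delta_pos": [301, 549, 100], "turn": 0, "fingers": 0}
    - {"delta_pos": [318, 580, 100], "turn": 0, "fingers": 0}
    - {"delta_pos": [329, 600, 100], "turn": 0, "fingers": 0}

```text
time_s: 2.17
position: [0.5296, 0.0109, 0.3398]
tcp_rot: [[0.322, 0.001, 0.947], [-0.947, 0.001, 0.322], [-0.0, -1.0, 0.001]]
force: [-0.3, -0.3, 0.4]
opening: 0.007
```

Request:
jog_arm:
  steps:
    - {"delta_pos": [0, 0, 0], "turn": 0, "fingers": 0}
    - {"delta_pos": [0, 0, 0], "turn": 0, "fingers": 0}
    - {"delta_pos": [0, 0, 0], "turn": 0, "fingers": 0}

```text
time_s: 2.42
position: [0.528, 0.0073, 0.3394]
tcp_rot: [[0.319, -0.001, 0.948], [-0.948, -0.001, 0.319], [0.0, -1.0, -0.001]]
force: [-0.4, -0.8, 0.3]
opening: 0.003
```

```bash
python3 - <<'E'
from h import *
s=read_state();print(s['time_s'],s['position'],s['force'],s['opening'])
a=capture('top');b=capture('side')
u=proj('side',[.53,.01,.28]).astype(int);print(u)
x,y=u[0]-60,u[1]-60
cv2.imwrite('pics/s1.png',cv2.resize(np.hstack([a[150:300,210:360],cv2.resize(b[y:y+120,x:x+120],(150,150),interpolation=2)])[:,:,::-1],None,fx=2.6,fy=2.6,interpolation=2))
E
```

```text
2.4167 [0.52797504 0.00732121 0.33942196] [-0.37935882 -0.80815701  0.34974337] 0.0031828000600130396
[291 177]
```

View pics/s1.png

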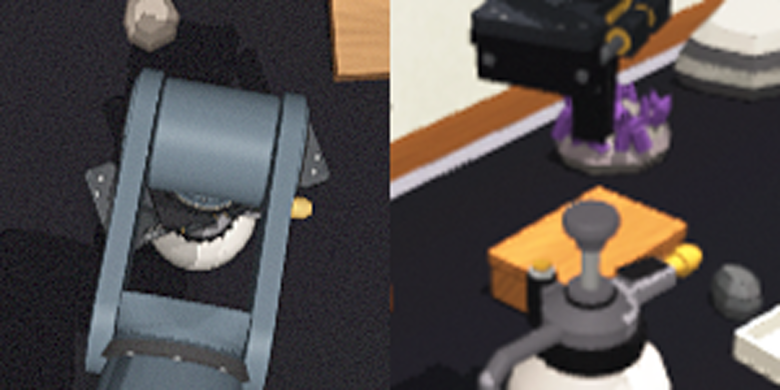

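The shut fingers hang directly above the knob. I'll do the first stroke slowly and measure it.

Request:
jog_arm:
  steps:
    - {"delta_pos": [0, 0, -25], "turn": 0, "fingers": 0}
    - {"delta_pos": [0, 0, -45], "turn": 0, "fingers": 0}
    - {"delta_pos": [0, 0, -52], "turn": 0, "fingers": 0}
    - {"delta_pos": [0, 0, -56], "turn": 0, "fingers": 0}
    - {"delta_pos": [0, 0, -60], "turn": 0, "fingers": 0}
    - {"delta_pos": [0, 0, -64], "turn": 0, "fingers": 0}
    - {"delta_pos": [0, 0, -68], "turn": 0, "fingers": 0}
    - {"delta_pos": [0, 0, -72], "turn": 0, "fingers": 0}
    - {"delta_pos": [0, 0, -76], "turn": 0, "fingers": 0}
    - {"delta_pos": [0, 0, -80], "turn": 0, "fingers": 0}
    - {"delta_pos": [0, 0, -84], "turn": 0, "fingers": 0}
    - {"delta_pos": [0, 0, -86], "turn": 0, "fingers": 0}
    - {"delta_pos": [0, 0, -86], "turn": 0, "fingers": 0}

```text
time_s: 3.6
position: [0.5277, 0.0069, 0.256]
tcp_rot: [[0.319, -0.001, 0.948], [-0.948, -0.001, 0.319], [0.001, -1.0, -0.001]]
force: [-5.7, -1.0, 12.7]
opening: 0.006
```

Request:
jog_arm:
  steps:
    - {"delta_pos": [0, 0, -2], "turn": 0, "fingers": 0}
    - {"delta_pos": [0, 0, -3], "turn": 0, "fingers": 0}
    - {"delta_pos": [0, 0, -3], "turn": 0, "fingers": 0}

```text
time_s: 3.85
position: [0.5279, 0.0069, 0.2536]
tcp_rot: [[0.319, 0.0, 0.948], [-0.948, -0.001, 0.319], [0.001, -1.0, -0.0]]
force: [-6.4, -0.0, 12.3]
opening: 0.004
```

Request:
jog_arm:
  steps:
    - {"delta_pos": [0, 0, -2], "turn": 0, "fingers": 0}
    - {"delta_pos": [0, 0, -2], "turn": 0, "fingers": 0}

```text
time_s: 4.02
position: [0.5287, 0.0068, 0.2536]
tcp_rot: [[0.319, 0.003, 0.948], [-0.948, -0.002, 0.319], [0.003, -1.0, 0.002]]
force: [-8.1, 0.1, 22.2]
opening: 0.003
```

```bash
cat >> h.py <<'E'
def look(n):
    b=capture('side');u=proj('side',[.53,.01,.24]).astype(int);x,y=u[0]-60,u[1]-60
    cv2.imwrite(f'pics/{n}.png',cv2.resize(b[y:y+120,x:x+120,::-1],None,fx=5,fy=5,interpolation=2))
    s=read_state();print(s['time_s'],s['position'],s['force'])
E
python3 -c "
from h import *
look('d1')"
```

```text
4.0667 [0.5286476  0.00680049 0.25362331] [-8.25712981 -1.64010919 23.55545662]
```

View pics/d1.png

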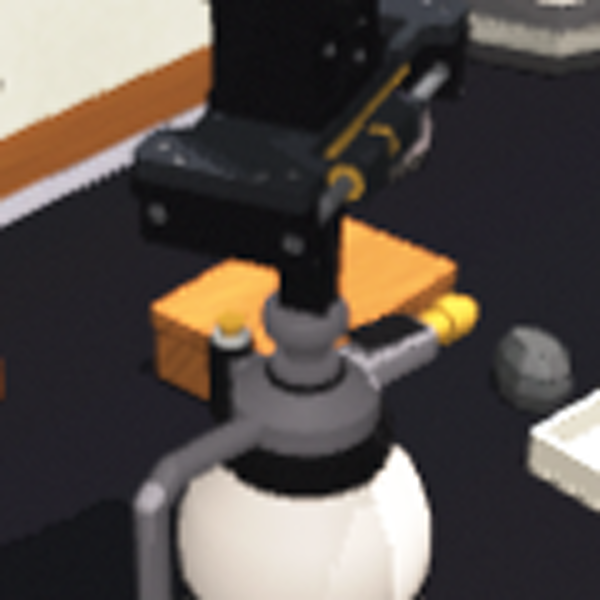

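Full down: it stopped hard at TCP z 0.2536, with the force rising to 23 N. Now up, lifting clear of the knob.

Request:
jog_arm:
  steps:
    - {"delta_pos": [0, 0, 10], "turn": 0, "fingers": 0}
    - {"delta_pos": [0, 0, 22], "turn": 0, "fingers": 0}
    - {"delta_pos": [0, 0, 34], "turn": 0, "fingers": 0}
    - {"delta_pos": [0, 0, 41], "turn": 0, "fingers": 0}
    - {"delta_pos": [0, 0, 41], "turn": 0, "fingers": 0}
    - {"delta_pos": [0, 0, 41], "turn": 0, "fingers": 0}
    - {"delta_pos": [0, 0, 41], "turn": 0, "fingers": 0}

```text
time_s: 4.65
position: [0.5283, 0.0076, 0.289]
tcp_rot: [[0.319, -0.001, 0.948], [-0.948, 0.0, 0.319], [-0.0, -1.0, -0.001]]
force: [-0.3, 0.2, -0.2]
opening: 0.004
```

```bash
python3 -c "
from h import *
look('u1')"
```

```text
4.7 [0.52816471 0.0076941  0.28873714] [-0.32588749  0.19267702  0.58948252]
```

View pics/u1.png

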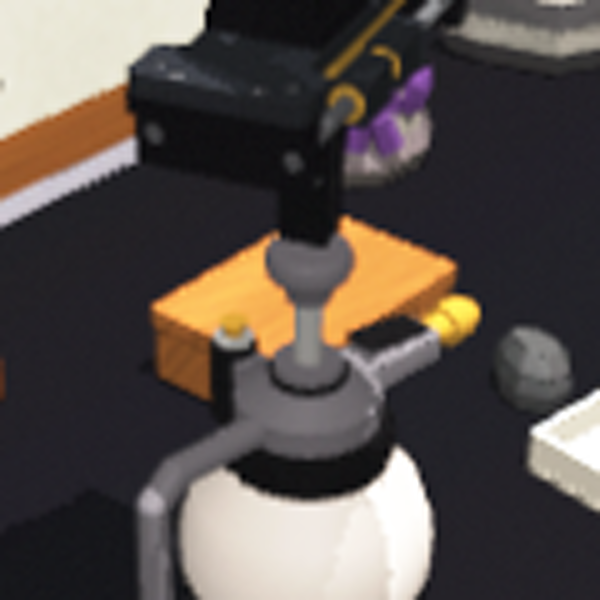

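The knob is back up, the pin moved only slightly and the bottle hasn't shifted. Next come full strokes, with a small −x offset at the bottom to cut the side force.

Request:
jog_arm:
  steps:
    - {"delta_pos": [0, 0, -5], "turn": 0, "fingers": 0}
    - {"delta_pos": [0, 0, -10], "turn": 0, "fingers": 0}
    - {"delta_pos": [0, 0, -15], "turn": 0, "fingers": 0}
    - {"delta_pos": [-0.5, 0, -20], "turn": 0, "fingers": 0}
    - {"delta_pos": [-1, 0, -25], "turn": 0, "fingers": 0}
    - {"delta_pos": [-1, 0, -30], "turn": 0, "fingers": 0}
    - {"delta_pos": [-1.5, 0, -34], "turn": 0, "fingers": 0}
    - {"delta_pos": [-2, 0, -38], "turn": 0, "fingers": 0}
    - {"delta_pos": [-2, 0, -41], "turn": 0, "fingers": 0}
    - {"delta_pos": [-2, 0, -41], "turn": 0, "fingers": 0}
    - {"delta_pos": [-2, 0, -41], "turn": 0, "fingers": 0}

```text
time_s: 5.62
position: [0.5288, 0.0076, 0.2532]
tcp_rot: [[0.319, 0.007, 0.948], [-0.948, -0.001, 0.319], [0.003, -1.0, 0.007]]
force: [-4.3, 2.2, 27.9]
opening: 0.004
```

Request:
jog_arm:
  steps:
    - {"delta_pos": [1, 0, 10], "turn": 0, "fingers": 0}
    - {"delta_pos": [2, 0, 22], "turn": 0, "fingers": 0}
    - {"delta_pos": [2, 0, 34], "turn": 0, "fingers": 0}
    - {"delta_pos": [2, 0, 41], "turn": 0, "fingers": 0}
    - {"delta_pos": [2, 0, 41], "turn": 0, "fingers": 0}
    - {"delta_pos": [2, 0, 41], "turn": 0, "fingers": 0}

```text
time_s: 6.12
position: [0.5281, 0.0078, 0.2887]
tcp_rot: [[0.319, -0.001, 0.948], [-0.948, 0.0, 0.319], [-0.001, -1.0, -0.001]]
force: [0.1, -0.3, 0.3]
opening: 0.007
```

```bash
python3 -c "
from h import *
look('u2')"
```

```text
6.1667 [0.52773712 0.00783726 0.28823896] [ 0.21692985  0.38842756 -0.362858  ]
```

View pics/u2.png

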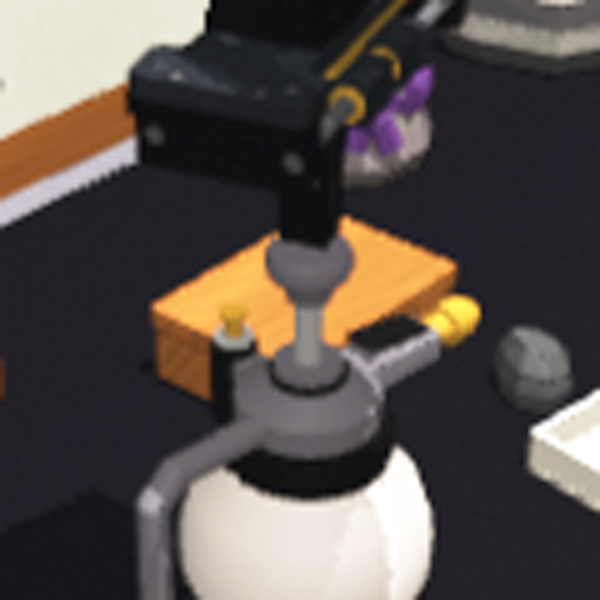

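The pin's head rose from about row 325 to 312 in the crop and the sprayer stayed put. I'll repeat the same stroke in single calls.

Request:
jog_arm:
  steps:
    - {"delta_pos": [0, 0, -5], "turn": 0, "fingers": 0}
    - {"delta_pos": [0, 0, -10], "turn": 0, "fingers": 0}
    - {"delta_pos": [0, 0, -15], "turn": 0, "fingers": 0}
    - {"delta_pos": [-0.5, 0, -20], "turn": 0, "fingers": 0}
    - {"delta_pos": [-1, 0, -25], "turn": 0, "fingers": 0}
    - {"delta_pos": [-1, 0, -30], "turn": 0, "fingers": 0}
    - {"delta_pos": [-2, 0, -34], "turn": 0, "fingers": 0}
    - {"delta_pos": [-3, 0, -38], "turn": 0, "fingers": 0}
    - {"delta_pos": [-3, 0, -41], "turn": 0, "fingers": 0}
    - {"delta_pos": [-3, 0, -41], "turn": 0, "fingers": 0}
    - {"delta_pos": [-3, 0, -41], "turn": 0, "fingers": 0}
    - {"delta_pos": [-1, 0, -31], "turn": 0, "fingers": 0}
    - {"delta_pos": [0, 0, -19], "turn": 0, "fingers": 0}
    - {"delta_pos": [0, 0, -7], "turn": 0, "fingers": 0}
    - {"delta_pos": [0, 0, 0], "turn": 0, "fingers": 0}
    - {"delta_pos": [0, 0, 0], "turn": 0, "fingers": 0}
    - {"delta_pos": [0, 0, 0], "turn": 0, "fingers": 0}
    - {"delta_pos": [0, 0, 0], "turn": 0, "fingers": 0}

```text
time_s: 7.67
position: [0.5276, 0.0079, 0.288]
tcp_rot: [[0.319, -0.003, 0.948], [-0.948, 0.001, 0.319], [-0.002, -1.0, -0.003]]
force: [0.5, 0.1, 0.2]
opening: -0.001
```

Request:
jog_arm:
  steps:
    - {"delta_pos": [0, 0, -5], "turn": 0, "fingers": 0}
    - {"delta_pos": [0, 0, -10], "turn": 0, "fingers": 0}
    - {"delta_pos": [0, 0, -15], "turn": 0, "fingers": 0}
    - {"delta_pos": [-0.5, 0, -20], "turn": 0, "fingers": 0}
    - {"delta_pos": [-1, 0, -25], "turn": 0, "fingers": 0}
    - {"delta_pos": [-1, 0, -30], "turn": 0, "fingers": 0}
    - {"delta_pos": [-2, 0, -34], "turn": 0, "fingers": 0}
    - {"delta_pos": [-3, 0, -38], "turn": 0, "fingers": 0}
    - {"delta_pos": [-3, 0, -41], "turn": 0, "fingers": 0}
    - {"delta_pos": [-3, 0, -41], "turn": 0, "fingers": 0}
    - {"delta_pos": [-3, 0, -41], "turn": 0, "fingers": 0}
    - {"delta_pos": [-1, 0, -31], "turn": 0, "fingers": 0}
    - {"delta_pos": [0, 0, -19], "turn": 0, "fingers": 0}
    - {"delta_pos": [0, 0, -7], "turn": 0, "fingers": 0}
    - {"delta_pos": [0, 0, 0], "turn": 0, "fingers": 0}
    - {"delta_pos": [0, 0, 0], "turn": 0, "fingers": 0}
    - {"delta_pos": [0, 0, 0], "turn": 0, "fingers": 0}
    - {"delta_pos": [0, 0, 0], "turn": 0, "fingers": 0}

```text
time_s: 9.17
position: [0.5277, 0.0078, 0.2881]
tcp_rot: [[0.319, -0.003, 0.948], [-0.948, 0.001, 0.319], [-0.001, -1.0, -0.002]]
force: [-0.2, 0.2, -0.6]
opening: 0.01
```

```bash
python3 -c "
from h import *
look('u4')"
```

```text
9.2167 [0.52766967 0.00784969 0.2880929 ] [0.14667252 0.70100109 0.4956052 ]
```

View pics/u4.png

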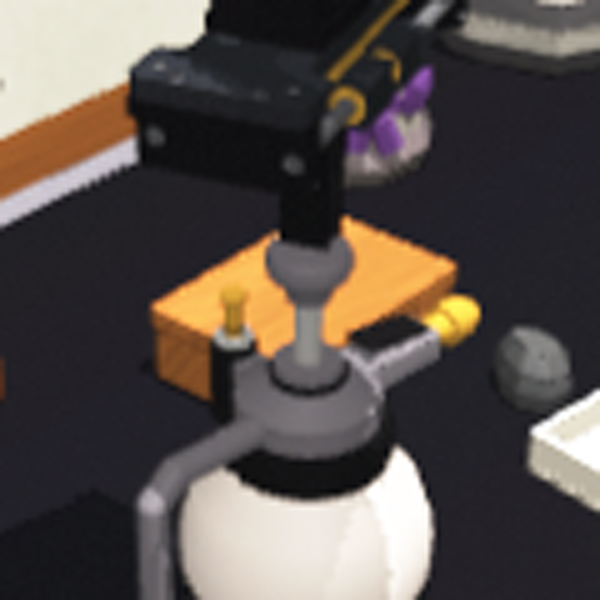

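The pin's head is now at row ~292, roughly half out. Two more strokes.

Request:
jog_arm:
  steps:
    - {"delta_pos": [0, 0, -5], "turn": 0, "fingers": 0}
    - {"delta_pos": [0, 0, -10], "turn": 0, "fingers": 0}
    - {"delta_pos": [0, 0, -15], "turn": 0, "fingers": 0}
    - {"delta_pos": [-0.5, 0, -20], "turn": 0, "fingers": 0}
    - {"delta_pos": [-1, 0, -25], "turn": 0, "fingers": 0}
    - {"delta_pos": [-1, 0, -30], "turn": 0, "fingers": 0}
    - {"delta_pos": [-2, 0, -34], "turn": 0, "fingers": 0}
    - {"delta_pos": [-3, 0, -38], "turn": 0, "fingers": 0}
    - {"delta_pos": [-3, 0, -41], "turn": 0, "fingers": 0}
    - {"delta_pos": [-3, 0, -41], "turn": 0, "fingers": 0}
    - {"delta_pos": [-3, 0, -41], "turn": 0, "fingers": 0}
    - {"delta_pos": [-1, 0, -31], "turn": 0, "fingers": 0}
    - {"delta_pos": [0, 0, -19], "turn": 0, "fingers": 0}
    - {"delta_pos": [0, 0, -7], "turn": 0, "fingers": 0}
    - {"delta_pos": [0, 0, 0], "turn": 0, "fingers": 0}
    - {"delta_pos": [0, 0, 0], "turn": 0, "fingers": 0}
    - {"delta_pos": [0, 0, 0], "turn": 0, "fingers": 0}
    - {"delta_pos": [0, 0, 0], "turn": 0, "fingers": 0}

```text
time_s: 10.72
position: [0.5277, 0.0078, 0.2882]
tcp_rot: [[0.319, -0.003, 0.948], [-0.948, 0.0, 0.319], [-0.001, -1.0, -0.002]]
force: [0.3, 0.5, -0.5]
opening: 0.006
```

Request:
jog_arm:
  steps:
    - {"delta_pos": [0, 0, -5], "turn": 0, "fingers": 0}
    - {"delta_pos": [0, 0, -10], "turn": 0, "fingers": 0}
    - {"delta_pos": [0, 0, -15], "turn": 0, "fingers": 0}
    - {"delta_pos": [-0.5, 0, -20], "turn": 0, "fingers": 0}
    - {"delta_pos": [-1, 0, -25], "turn": 0, "fingers": 0}
    - {"delta_pos": [-1, 0, -30], "turn": 0, "fingers": 0}
    - {"delta_pos": [-2, 0, -34], "turn": 0, "fingers": 0}
    - {"delta_pos": [-3, 0, -38], "turn": 0, "fingers": 0}
    - {"delta_pos": [-3, 0, -41], "turn": 0, "fingers": 0}
    - {"delta_pos": [-3, 0, -41], "turn": 0, "fingers": 0}
    - {"delta_pos": [-3, 0, -41], "turn": 0, "fingers": 0}
    - {"delta_pos": [-1, 0, -31], "turn": 0, "fingers": 0}
    - {"delta_pos": [0, 0, -19], "turn": 0, "fingers": 0}
    - {"delta_pos": [0, 0, -7], "turn": 0, "fingers": 0}
    - {"delta_pos": [0, 0, 0], "turn": 0, "fingers": 0}
    - {"delta_pos": [0, 0, 0], "turn": 0, "fingers": 0}
    - {"delta_pos": [0, 0, 0], "turn": 0, "fingers": 0}
    - {"delta_pos": [0, 0, 0], "turn": 0, "fingers": 0}

```text
time_s: 12.22
position: [0.5276, 0.0078, 0.2881]
tcp_rot: [[0.319, -0.003, 0.948], [-0.948, 0.001, 0.319], [-0.001, -1.0, -0.003]]
force: [0.2, -0.1, -0.4]
opening: 0.008
```

```bash
python3 -c "
from h import *
look('u6')
print(proj('side',[.578,.005,.231]),proj('side',[.578,.005,.201]),proj('side',[.53,.01,.24]))
print([d for d in tip_of('pin_top','side')])"
```

```text
12.2667 [0.52765992 0.00783835 0.28806148] [-0.88772784 -0.63854397 -0.42476091]
[276.97523386 188.03813811] [277.08710437 199.04519052] [291.19936625 193.0200319 ]
[{'position': [0.5771, 0.0071, 0.2319], 'confidence': 0.42}]
```

View pics/u6.png

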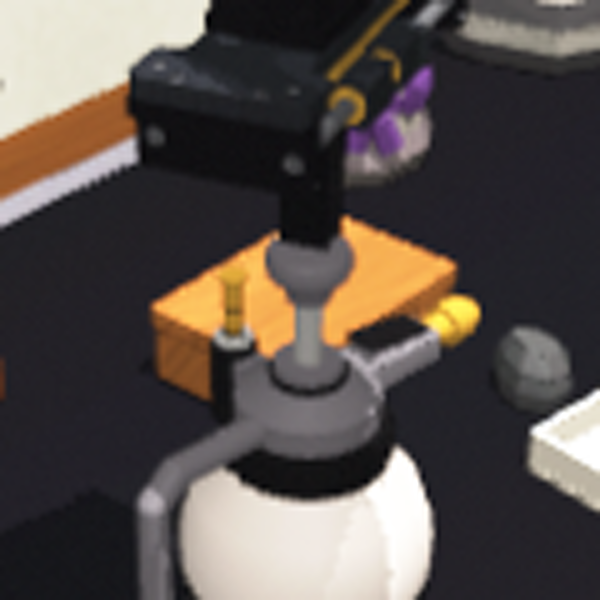

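The pin is nearly out, with its head at row ~272. Further strokes do no harm, so I'll do two more and compare.

Request:
jog_arm:
  steps:
    - {"delta_pos": [0, 0, -5], "turn": 0, "fingers": 0}
    - {"delta_pos": [0, 0, -10], "turn": 0, "fingers": 0}
    - {"delta_pos": [0, 0, -15], "turn": 0, "fingers": 0}
    - {"delta_pos": [-0.5, 0, -20], "turn": 0, "fingers": 0}
    - {"delta_pos": [-1, 0, -25], "turn": 0, "fingers": 0}
    - {"delta_pos": [-1, 0, -30], "turn": 0, "fingers": 0}
    - {"delta_pos": [-2, 0, -34], "turn": 0, "fingers": 0}
    - {"delta_pos": [-3, 0, -38], "turn": 0, "fingers": 0}
    - {"delta_pos": [-3, 0, -41], "turn": 0, "fingers": 0}
    - {"delta_pos": [-3, 0, -41], "turn": 0, "fingers": 0}
    - {"delta_pos": [-3, 0, -41], "turn": 0, "fingers": 0}
    - {"delta_pos": [-1, 0, -31], "turn": 0, "fingers": 0}
    - {"delta_pos": [0, 0, -19], "turn": 0, "fingers": 0}
    - {"delta_pos": [0, 0, -7], "turn": 0, "fingers": 0}
    - {"delta_pos": [0, 0, 0], "turn": 0, "fingers": 0}
    - {"delta_pos": [0, 0, 0], "turn": 0, "fingers": 0}
    - {"delta_pos": [0, 0, 0], "turn": 0, "fingers": 0}
    - {"delta_pos": [0, 0, 0], "turn": 0, "fingers": 0}

```text
time_s: 13.82
position: [0.5277, 0.0079, 0.2882]
tcp_rot: [[0.319, -0.003, 0.948], [-0.948, 0.001, 0.319], [-0.001, -1.0, -0.002]]
force: [0.6, -0.3, 0.3]
opening: 0.003
```

```bash
python3 -c "
from h import *
look('u7')"
```

```text
13.8667 [0.52768364 0.00782063 0.28816371] [-0.39017036 -0.31818354 -0.17358972]
```

Request:
jog_arm:
  steps:
    - {"delta_pos": [0, 0, -5], "turn": 0, "fingers": 0}
    - {"delta_pos": [0, 0, -10], "turn": 0, "fingers": 0}
    - {"delta_pos": [0, 0, -15], "turn": 0, "fingers": 0}
    - {"delta_pos": [-0.5, 0, -20], "turn": 0, "fingers": 0}
    - {"delta_pos": [-1, 0, -25], "turn": 0, "fingers": 0}
    - {"delta_pos": [-1, 0, -30], "turn": 0, "fingers": 0}
    - {"delta_pos": [-2, 0, -34], "turn": 0, "fingers": 0}
    - {"delta_pos": [-3, 0, -38], "turn": 0, "fingers": 0}
    - {"delta_pos": [-3, 0, -41], "turn": 0, "fingers": 0}
    - {"delta_pos": [-3, 0, -41], "turn": 0, "fingers": 0}
    - {"delta_pos": [-3, 0, -41], "turn": 0, "fingers": 0}
    - {"delta_pos": [-1, 0, -31], "turn": 0, "fingers": 0}
    - {"delta_pos": [0, 0, -19], "turn": 0, "fingers": 0}
    - {"delta_pos": [0, 0, -7], "turn": 0, "fingers": 0}
    - {"delta_pos": [0, 0, 0], "turn": 0, "fingers": 0}
    - {"delta_pos": [0, 0, 0], "turn": 0, "fingers": 0}
    - {"delta_pos": [0, 0, 0], "turn": 0, "fingers": 0}
    - {"delta_pos": [0, 0, 0], "turn": 0, "fingers": 0}

```text
time_s: 15.37
position: [0.5277, 0.0078, 0.2881]
tcp_rot: [[0.319, -0.003, 0.948], [-0.948, 0.001, 0.319], [-0.001, -1.0, -0.002]]
force: [-0.2, -0.3, 1.3]
opening: 0.008
```

```bash
python3 -c "
from h import *
look('u8')
a=[cv2.imread(f'pics/{n}.png')[240:360,180:290] for n in('u1','u4','u6','u7','u8')]
cv2.imwrite('pics/cmp.png',cv2.resize(np.hstack(a),None,fx=1.4,fy=1.4))"
```

```text
15.4167 [0.52767036 0.00783221 0.28810733] [ 0.25207931 -0.58020254 -0.1529942 ]
```

View pics/cmp.png

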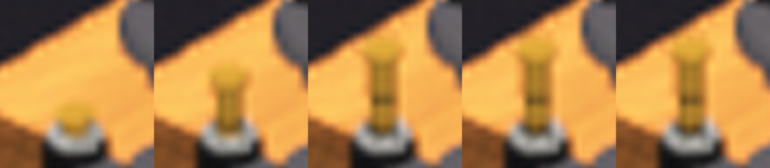

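The last three frames look the same: head at row ~45 and thin ring well above the rim, so the pin seems to have stopped at its limit. I'll move the arm up and away for a clear view from both cameras.

Request:
jog_arm:
  steps:
    - {"delta_pos": [0, 0, 15], "turn": 0, "fingers": 0}
    - {"delta_pos": [0, 0, 45], "turn": 0, "fingers": 0}
    - {"delta_pos": [0, 0, 70], "turn": 0, "fingers": 0}
    - {"delta_pos": [-10, -35, 80], "turn": 0, "fingers": 0}
    - {"delta_pos": [-20, -70, 80], "turn": 0, "fingers": 0}
    - {"delta_pos": [-30, -105, 80], "turn": 0, "fingers": 0}
    - {"delta_pos": [-40, -140, 80], "turn": 0, "fingers": 0}
    - {"delta_pos": [-50, -175, 80], "turn": 0, "fingers": 0}
    - {"delta_pos": [-60, -210, 80], "turn": 0, "fingers": 0}
    - {"delta_pos": [-70, -245, 80], "turn": 0, "fingers": 0}
    - {"delta_pos": [-80, -280, 80], "turn": 0, "fingers": 0}
    - {"delta_pos": [-80, -280, 80], "turn": 0, "fingers": 0}
    - {"delta_pos": [-80, -280, 80], "turn": 0, "fingers": 0}

```text
time_s: 16.5
position: [0.4476, -0.2739, 0.3682]
tcp_rot: [[0.315, -0.002, 0.949], [-0.949, 0.002, 0.315], [-0.002, -1.0, -0.001]]
force: [-0.9, 0.7, -0.8]
opening: 0.004
```

```bash
python3 - <<'E'
from h import *
ims=[]
cp={c:np.mean([capture(c).astype(float) for _ in range(4)],0).astype(np.uint8) for c in('side','top')}
cv2.imwrite('pics/fs.png',cp['side'][:,:,::-1]);cv2.imwrite('pics/ft.png',cp['top'][:,:,::-1])
u0=cv2.imread('pics/side0.png')
Z=lambda im:cv2.resize(im[180:230,255:305],(390,390),interpolation=2)
cv2.imwrite('pics/f.png',np.hstack([Z(u0),Z(cp['side'][:,:,::-1])]))
for c in('side','top'):
  for t in('knob_top','pin_top','sprayer'): print(c,t,[(d['position'],d['confidence']) for d in tip_of(t,c)][:2])
for z in(.201,.231):print(proj('side',[.578,.005,z]),proj('side',[.577,.008,z]))
E
```

```text
side knob_top [([0.5312, 0.0096, 0.2682], 0.8)]
side pin_top []
side sprayer [([0.5331, 0.0068, -0.0037], 0.88), ([0.6106, -0.2992, 0.0004], 0.39)]
top knob_top [([0.5315, 0.0113, 0.2691], 0.75)]
top pin_top [([0.5798, 0.0039, 0.23], 0.37), ([0.5323, 0.0039, -0.0015], 0.37)]
top sprayer [([0.5799, 0.0022, 0.2285], 0.75), ([0.5327, 0.0049, -0.0005], 0.7)]
[277.08710437 199.04519052] [276.51607881 199.71444617]
[276.97523386 188.03813811] [276.39377124 188.69130969]
```

View pics/f.png

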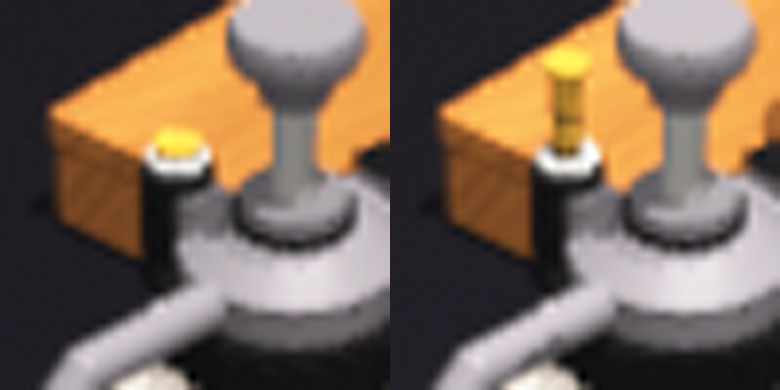

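View pics/ft.png

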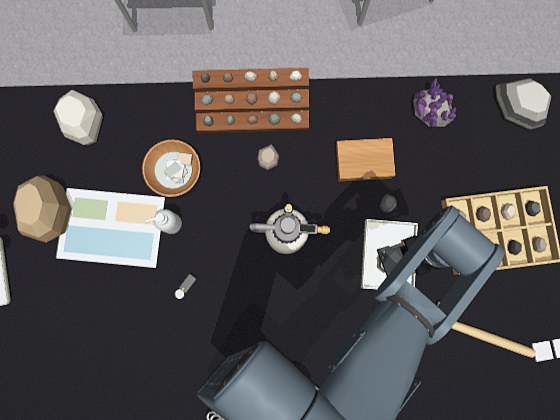

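```bash
python3 - <<'E'
import cv2,numpy as np
f=cv2.imread('pics/fs.png')
u=cv2.imread('pics/u6.png');T=u[262:300,215:252]
for n in('u4','u6','u7','u8'):
    r=cv2.matchTemplate(cv2.imread(f'pics/{n}.png')[230:350,205:262],T,cv2.TM_CCOEFF_NORMED);print(n,cv2.minMaxLoc(r)[1::2])
b=f.astype(int)
for r in range(184,206):print(r,[tuple(b[r,c]) for c in(276,277,278)])
s0=cv2.imread('pics/side0.png');h=lambda i:i[240:290,255:320].astype(np.float32).mean(2)
print(cv2.phaseCorrelate(h(s0),h(f)))
E
```

```text
u4 (0.6961513161659241, (9, 34))
u6 (1.0, (10, 32))
u7 (0.9991222620010376, (10, 32))
u8 (0.9981895089149475, (10, 32))
184 [(np.int64(40), np.int64(49), np.int64(73)), (np.int64(52), np.int64(89), np.int64(146)), (np.int64(66), np.int64(136), np.int64(219))]
185 [(np.int64(60), np.int64(131), np.int64(204)), (np.int64(78), np.int64(170), np.int64(240)), (np.int64(83), np.int64(182), np.int64(248))]
186 [(np.int64(89), np.int64(222), np.int64(253)), (np.int64(88), np.int64(225), np.int64(253)), (np.int64(88), np.int64(221), np.int64(253))]
187 [(np.int64(96), np.int64(244), np.int64(255)), (np.int64(96), np.int64(243), np.int64(255)), (np.int64(93), np.int64(243), np.int64(255))]
188 [(np.int64(87), np.int64(234), np.int64(254)), (np.int64(90), np.int64(238), np.int64(254)), (np.int64(90), np.int64(239), np.int64(254))]
189 [(np.int64(59), np.int64(176), np.int64(230)), (np.int64(69), np.int64(203), np.int64(245)), (np.int64(71), np.int64(206), np.int64(246))]
190 [(np.int64(40), np.int64(115), np.int64(159)), (np.int64(44), np.int64(125), np.int64(171)), (np.int64(42), np.int64(119)
[... 1514 characters left out ...]
p.int64(237), np.int64(238)), (np.int64(239), np.int64(241), np.int64(243))]
202 [(np.int64(128), np.int64(132), np.int64(135)), (np.int64(123), np.int64(128), np.int64(129)), (np.int64(134), np.int64(138), np.int64(140))]
203 [(np.int64(47), np.int64(45), np.int64(47)), (np.int64(47), np.int64(46), np.int64(47)), (np.int64(46), np.int64(45), np.int64(46))]
204 [(np.int64(20), np.int64(18), np.int64(19)), (np.int64(27), np.int64(25), np.int64(25)), (np.int64(41), np.int64(39), np.int64(40))]
205 [(np.int64(22), np.int64(21), np.int64(20)), (np.int64(44), np.int64(42), np.int64(43)), (np.int64(83), np.int64(80), np.int64(83))]
((-0.05509000103401007, -0.02742830399651197), 0.9764556859599219)
```

The pin is at its stop: its head is at row ~187.5, against 188.0–188.7 projected for 231 mm. A dark ring shows just above the rim at row 199, and the last two strokes changed nothing. The bottle shifted by less than 0.1 px.

```bash
python3 -c "
from rig import *
print(hand_in(),read_state()['time_s'])"
```

```text
the job is handed in; nothing more can be done
the job is handed in; nothing more can be done
```

The sprayer is pumped up: after eight full strokes on the knob with the shut fingers, the brass pin stands fully out and the plunger is up. I then raised the arm and moved it aside, so it was touching nothing, and handed in at about 17–18 s of the 53 s allowed.

- **Strokes:** the two strokes I measured at the bottom both stopped hard there, with 22–28 N vertically. I lifted the fingers clear of the knob after every stroke.
- **Pin:** both cameras put its top at about 231 mm, the fully-out height. It stopped rising after the sixth stroke, and a dark ring shows just above the rim. That ring is less than 2 pixels high in the picture, so on its own it is weak evidence.
- **Knob:** it is found at about 268 mm, which is the up position.
- **Sprayer and table:** the bottle moved less than 0.1 pixel between the first and last side pictures. By eye, nothing else on the table has shifted. I saw a sideways force of up to 8 N on the first stroke and 4 N on the second, after adding a small offset.
- **Check that failed:** in the last side picture the network did not find the pin, so there I went by the pixel position of its head. The top camera's network gave 230 mm with low confidence (0.37).

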